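Index the stop and hang the drill guide on the tube

TASK

The clamped steel tube on the drilling rig is due for its next hole. Pull up the spring index knob, slide the stop one hole along the rail to the right (away from the bench vice) and let the pin drop fully home there; then hang the V-saddle drill guide over the tube on the vice side of the stop plate, sitting down on the tube, upright, and butted up against the plate. Leave the other things on the bench where they are.

Things in the scene. Friction and masses are not known exactly. Their poses are not given: they have to be found in the camera images.
- rig: Tube drilling rig fixed to the bench; dark base 170 (x) x 250 (y) x 12 mm. Origin: centre of the base's underside; x away from the robot, y along the tube to the left (vice side), z up. Along the near edge a steel tube is clamped in two grey posts, 20 mm thick (y), 46 mm wide (x), 127 mm high, inner faces at y = -102 and +102 mm. Along the far edge (x = +45 mm) runs the index rail.
- tube_mid (a point): Middle of the tube, on its axis: rig frame x = -50, y = 0, z = 100 mm. Axes as the rig's. The tube is 30 mm in diameter and lies along y, free from post to post but for the stop plate. Two small holes are already drilled in its top near the left post.
- next_hole (a point): Mouth of the rail hole that the pin must drop into: rig frame x = +45, y = -16, z = 36 mm. Fixed to the rig. The rail (30 mm wide, its top 36 mm above the bench) has four such holes 11.5 mm wide, 40 mm apart, at y = +64, +24 (pin there at the start), -16 and -56 mm.
- stop_slide (a joint): Travel in m of the aluminium carriage with the stop plate: 0 at the start, grows to the right (rig -y), 0.040 is one hole along; limits -0.04 and 0.08. Pin home: locked, with about 1 mm of play either way. Pin lifted clear: slides with about 1 N, and stays where it is left.
- index_knob (a joint): Lift in m of the spring knob and its pin: 0 = pin home, 0.014 = fully up. The pin (10 mm, round nose) clears the hole at 0.009; the spring pulls down with 4 N at rest, 9 N fully up. Pull it straight up and carry it along the rail to move the carriage. Let go between holes, the pin rides on the rail and drops in when the carriage is pushed over a hole.
- knob_grip (a point): Middle of the black round knob: 28 mm in diameter, from 8 mm below to 10 mm above this point, which is 86 mm above the bench at rest; a 21 mm neck goes 10 mm further down. The carriage under it is 52 (x) x 50 (y) mm, its top 55 mm above the bench, with a 19 mm collar up to 65 mm. Moves with the knob and carriage; axes as the rig's.
- stop_face (a point): Point on the tube's axis in the left (vice side, rig +y) face of the aluminium stop plate, which is 8 mm thick (y), 48 mm wide (x) and stands from 54 to 136 mm above the bench; the tube runs through a hole in it. The plate is part of the carriage, 95 mm nearer the robot than the knob. Axes as the rig's.
- drill_guide: Loose V-saddle drill guide, about 0.4 kg, standing on its two dark steel cheeks right of the rig: 56 (x) x 60 (y, along its groove) x 91 mm high, plus a 4 mm round bush on top. Origin: centre of the underside; z up; a half turn about z makes no difference. Grip it by the aluminium block on top: 32 mm wide (x), 60 mm long (y), its sides free from 60 to 91 mm above the origin.
- guide_seat (a point): Point of the drill guide at its middle, 45 mm above its origin: on the tube's axis when the guide is seated, and 30 mm from stop_face when butted up. Axes as the guide's. Cheeks: 7 mm thick, 42 mm apart, 50 mm high; above them the groove closes in a 90 degree V that centres itself on the tube.
- tape: Yellow tape measure 74 x 82 x 35 mm, bystander at the front right. Origin: middle of its underside.
- chuck: Drill chuck 38 x 39 x 44 mm standing on the bench, bystander at the front right. Origin: middle of its underside.
- clamp: Steel G-clamp 180 x 76 x 18 mm lying flat, bystander at the far left. Origin: middle of its underside.
Things that resemble listed ones, but are neither listed nor needed, are in the scene too. Of the things that look like the drill_guide, the larger one is meant.

How it is judged:
By the outcome, as a careful person would: the job done as asked, in the order asked, and still so for the second after the job is handed in, with the robot touching nothing.
It also fails if it takes over 48 s, if anything falls off the work surface, if the arm or the gripper's body presses on something with over 40 N, if the wrist force passes 120 N, or if a joint passes its speed limit or range.

ROBOT

A 7-joint arm with a two-finger parallel gripper is mounted at the origin on a cart in front of the work surface, level with it; the furniture and walls round the work are solid. World frame = base frame: x ahead of the robot, y to its left, z up, the work surface at z = 0. Lengths are in m, angles in rad, forces in N, time in s.
With the tool pointing down it reaches from about 0.4 to 0.9 m from the base axis. Payload 5.5 kg.
Tool frame: the origin (TCP) lies at the very end of the fingers, on their centre line; the grasp point (between the pads) lies 19 mm behind it; z points along the fingers, y is the direction in which the jaws open and shut (so a half turn about z gives the same grasp; the last joint's range is limited). The gripper opens to 85 mm and grips with 20 to 120 N. Pads are 22 mm wide; open, the fingers measure 114 mm over their backs; the gripper's body (76 mm by 85 mm) begins 54 mm behind the grasp point. The pads swing forward as they close: fully open they stand 13 mm farther back than shut.
Start: joints at [1.53, 0.501, -0.427, 1.55, 0.221, 1.138, -0.21], TCP at [0.194, -0.62, 0.231] pointing down, gripper open.
Joint ranges: [-2.88, 2.88], [-0.31, 2.03], [-1.54, 1.56], [0.2, 2.42], [-1.41, 4.55], [0.19, 2.02], [-2.57, 2.57]. Speed limits (rad/s): [2.57, 2.57, 3.14, 3.14, 3.14, 3.14, 3.14].

INTERFACE

Orientations are given as a 3x3 rotation matrix whose columns are the frame's x, y, z axes.
In Python, from plant import r gives the robot as it stands.
- The arm moves only by the shell command python3 -m inch 'ROWS' [FORCE]. ROWS is a JSON object of lists of equal length, an entry for each row: "slide": the shift along the tool's x, y, z in m, a list of three; "delta_rot": the turn, a rotation vector about the tool's x, y, z in degrees, a list of three; "hand": the gripper command: -1 is shut, 1 is fully open, values between are in proportion. A call has exactly 8 rows; each row is the pose to reach, as a shift and turn from the pose commanded when the call began, along the tool's axes at that moment; what a row does not reach only later rows make up. A row lasts 1/10 s, in which the tool goes at most 50 mm and 8.59 degrees, less where a joint would pass 70% of its speed; a pose out of reach is approached as far as the arm can. A call with a gripper value outside its range is refused whole. The fingers move at their own pace and stop on an object; FORCE is the grip in N (left out, the last holds). Time passes only in rows, so rows that repeat a pose let the fingers close, or fill a call up. It gives the time, the measured TCP pose, the force and the opening at its end, in the units of the state.
- r.get_obs(): the state, without advancing time (a new reading comes with each control period).
- r.grab_frame(name): name is "scene" or "top"; returns the picture (384x512x3 uint8, red, green, blue); there is no depth.
- r.camera_params(name): a dict with "mtx" (3x3 intrinsics, pixels), "k1" (the pictures are not rectified: a ray, as slopes to the right and down, at radius r is drawn at 1 + k1 r^2 times it, then the intrinsics apply), "rvec" (rotation vector, rad) and "tvec" (3), from world to camera coordinates, as OpenCV has them. Camera axes: x right, y down, z forward; pixel columns grow to the right and rows downward; lengths in m; the calibration is good to about 2 mm. A picture is of the moment at which its call begins. camera_params takes no time and is no camera call.
- r.finish_job(): hands the job in, once; it reports no verdict.
The state is a dict: "clock": time; "qpos": joint angles; "dq": joint speeds; "joint_torque": joint torques, N m; "tcp_pos": TCP position; "tcp_rot": TCP orientation; "wrist_force": force on the tool from outside, world axes, zero at the start; "torque": the same for the moment, N m; "width": finger opening in m.
Only numpy, scipy, OpenCV 4.12 (cv2) and the standard library are available. Lean on these libraries where they do the work, as an engineer would, in place of code of your own. Each camera call takes 0.05 s, during which the arm holds its last target. There are 200 camera calls.

## Working session

There is one attempt and no reset: what is moved stays moved. The work goes in short steps, Python scripts to look and compute and a shell command to move; the robot and the scene stay as the last step left them, time stands still between calls to the robot, and variables do not carry over. Pictures are saved under pics/ and viewed, about 8 in all and at most 12, crops included, and the job is handed in when it is done.

```bash
ls; mkdir -p pics; python3 - <<'E'
from plant import r
import cv2,numpy as np
for n in("scene","top"):
    im=r.grab_frame(n); cv2.imwrite(f"pics/{n}0.png",im[...,::-1]); 
    p=r.camera_params(n); print(n,p)
    R=cv2.Rodrigues(np.array(p["rvec"],float))[0]; print("cam pos",-R.T@np.array(p["tvec"]).ravel())
o=r.get_obs(); print(o)
E
```

```text
pics
scene {'mtx': array([[453.56087867,   0.        , 259.66596634],
       [  0.        , 453.56087867, 184.55591945],
       [  0.        ,   0.        ,   1.        ]]), 'k1': -0.1786046253854195, 'rvec': array([ 0.98521883, -2.50528682,  1.02408621]), 'tvec': array([0.45448301, 0.27684558, 1.29943657])}
cam pos [-0.13172808  0.83850513  1.11861099]
top {'mtx': array([[359.57247193,   0.        , 258.33898256],
       [  0.        , 359.57247193, 189.97132244],
       [  0.        ,   0.        ,   1.        ]]), 'k1': -0.01571263853789939, 'rvec': array([ 2.15153727, -2.17232886,  0.09628768]), 'tvec': array([0.09708338, 0.57371159, 0.99711994])}
cam pos [0.46900795 0.0777901  1.05204495]
{'clock': 0.1, 'qpos': array([ 1.53021513,  0.50179679, -0.42680648,  1.55133731,  0.22080127,
        1.13831252, -0.21030682]), 'dq': array([-0.00066874, -0.00066781, -0.00160157, -0.00304928, -0.00034519,
        0.00244275,  0.00066014]), 'joint_torque': array([-1.04241661e-02, -5.70806658e+01, -5.83815873e+00, -2.81747603e+01,
        1.04746330e-02,  5.52774160e-03,  7.22345771e-05]), 'tcp_pos': array([ 0.19420843, -0.61964919,  0.23033959]), 'tcp_rot': array([[ 9.54200432e-01,  2.99167701e-01, -4.72172838e-04],
       [ 2.99168065e-01, -9.54198854e-01,  1.73654365e-03],
       [ 6.89709883e-05, -1.79826973e-03, -9.99998381e-01]]), 'wrist_force': array([-0.60956821,  0.28710497,  0.58309325]), 'torque': array([-0.01265217,  0.00303324,  0.00592539]), 'width': 0.08558645580330536}
```

View pics/scene0.png

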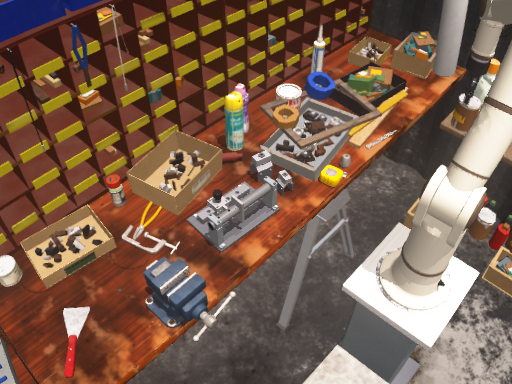

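View pics/top0.png

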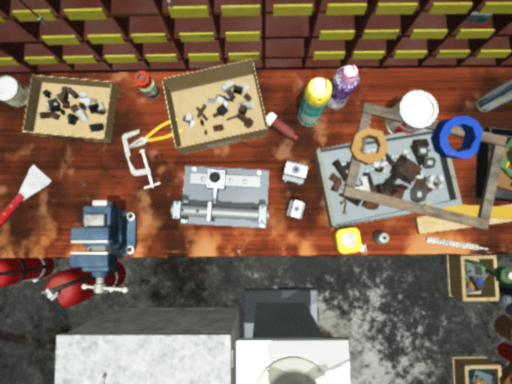

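The scene view shows the rig at about (235,210), with two saddle-like parts right of it at about (262,165) and (286,180). In the top view the rig covers (182–270, 167–228), the knob is near (214,177), and the two guide candidates are at (295,172) and (296,208). I'll zoom in on that area.

```bash
cat > h.py <<'E'
import cv2,numpy as np
from plant import r
def cam(n):
    p=r.camera_params(n);R=cv2.Rodrigues(np.array(p["rvec"],float))[0];t=np.array(p["tvec"],float).ravel()
    return np.array(p["mtx"]),p["k1"],R,t
def ray(n,uv):
    K,k,R,t=cam(n); d=cv2.undistortPoints(np.array([[uv]],float),K,np.array([k,0,0,0.]))[0,0]
    return -R.T@t, R.T@np.array([d[0],d[1],1])
def onz(n,uv,z):
    c,d=ray(n,uv); return c+d*(z-c[2])/d[2]
def proj(n,P):
    K,k,R,t=cam(n); return cv2.projectPoints(np.array(P,float).reshape(-1,1,3),cv2.Rodrigues(R)[0],t,K,np.array([k,0,0,0.]))[0][:,0]
E
python3 - <<'E'
import cv2
a=cv2.imread("pics/top0.png")[150:240,165:325];cv2.imwrite("pics/topc.png",cv2.resize(a,None,fx=5,fy=5,interpolation=cv2.INTER_CUBIC))
a=cv2.imread("pics/scene0.png")[140:250,180:310];cv2.imwrite("pics/scec.png",cv2.resize(a,None,fx=5,fy=5,interpolation=cv2.INTER_CUBIC))
E
```

```text
(no output)
```

View pics/topc.png

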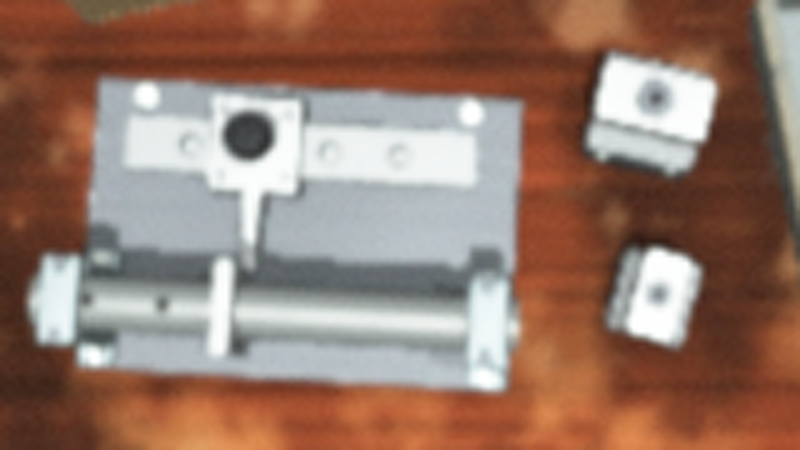

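View pics/scec.png

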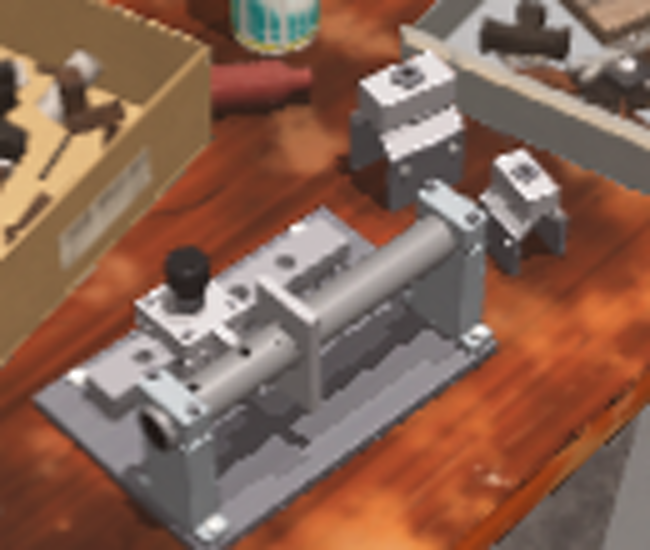

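The top crop shows base corners at about (100,78), (523,101), (507,390) and (78,367), and the knob at (249,135). The larger guide's block has its bush at (655,96), and the plate top edge runs (224,258) to (217,355). The upper right saddle is the larger one, with its groove roughly along the tube.

```bash
python3 - <<'E'
from h import *
f=lambda x,y:(165+(x+.5)/5-.5,150+(y+.5)/5-.5)
s=lambda x,y:(180+(x+.5)/5-.5,140+(y+.5)/5-.5)
def tri(a,b):
    c1,d1=ray("top",a);c2,d2=ray("scene",b)
    A=np.c_[d1,-d2];k=np.linalg.lstsq(A,c2-c1,rcond=None)[0]
    p=c1+k[0]*d1;q=c2+k[1]*d2;return (p+q)/2,np.linalg.norm(p-q)
np.set_printoptions(precision=4,suppress=True)
B=[onz("top",f(*c),.012)[:2] for c in[(100,78),(523,101),(507,390),(78,367)]]
B=np.array(B);print(B,B.mean(0));print("sides",[np.linalg.norm(B[i]-B[i-1]) for i in range(4)])
yax=(B[0]-B[1])+(B[3]-B[2]);print("rig yaw(deg) of y axis from world y",np.degrees(np.arctan2(-yax[0],yax[1])))
xax=(B[0]-B[3])+(B[1]-B[2]);print("from x axis",np.degrees(np.arctan2(xax[1],xax[0])))
print("knob",onz("top",f(249,135),.096), tri(f(249,135),s(187,262)))
for h in[(331,152),(399,156)]:print("hole",onz("top",f(*h),.036))
print("plate",[onz("top",f(*c),.136) for c in[(215,258),(233,258),(226,355),(208,355)]])
G=np.array([onz("top",f(*c),.091)[:2] for c in[(612,50),(720,78),(697,147),(590,120)]])
print("guide",G.mean(0),[np.linalg.norm(G[i]-G[i-1]) for i in range(4)])
g=(G[0]-G[1])+(G[3]-G[2]);print("guide yaw",np.degrees(np.arctan2(-g[0],g[1])))
print("bush",onz("top",f(655,96),.095),"tri",tri(f(655,96),s(409,73)))
im=cv2.imread("pics/top0.png");g=cv2.cvtColor(im,cv2.COLOR_BGR2HSV)
# bright block top mask
m=((g[...,2]>225)&(g[...,1]<40)).astype(np.uint8);m[:,:280]=0;m[:,312:]=0;m[:155]=0;m[190:]=0
n,l,st,ce=cv2.connectedComponentsWithStats(m);i=1+st[1:,4].argmax();ys,xs=np.where(l==i)
print(st[i],cv2.minAreaRect(np.c_[xs,ys].astype(np.float32)))
E
```

```text
[[0.652  0.308 ]
 [0.6355 0.0595]
 [0.4675 0.0707]
 [0.4828 0.3187]] [0.5594 0.1892]
sides [np.float64(0.16948686876377536), np.float64(0.24897947570515527), np.float64(0.1683803618340345), np.float64(0.2484156041572169)]
rig yaw(deg) of y axis from world y -3.6710599170947424
from x axis -3.7217586090506787
knob [0.6052 0.2085 0.096 ] (array([0.6061, 0.2094, 0.0918]), np.float64(0.0008931590535531251))
hole [0.6034 0.1698 0.036 ]
hole [0.6007 0.131  0.036 ]
plate [array([0.5361, 0.2203, 0.136 ]), array([0.5361, 0.211 , 0.136 ]), array([0.4866, 0.2144, 0.136 ]), array([0.4867, 0.2236, 0.136 ])]
guide [ 0.6233 -0.0102] [np.float64(0.04016676380918293), np.float64(0.06021564156201479), np.float64(0.039738643533372406), np.float64(0.05933087096760442)]
guide yaw -15.184158842409609
bush [ 0.6241 -0.01    0.095 ] tri (array([ 0.623 , -0.0108,  0.0953]), np.float64(0.002553955378679225))
[285 162  23  16 209] ((295.76470947265625, 169.44119262695312), (21.585670471191406, 11.641709327697754), 14.03624439239502)
```

```bash
cat >> h.py <<'E'
from scipy.spatial.transform import Rotation as Ro
def goto(p,yaw):
    """shift (mm) and turn (deg) in tool axes to TCP p with tool z down, tool x at yaw (deg)"""
    o=r.get_obs();R=np.array(o["tcp_rot"]);c,s=np.cos(np.radians(yaw)),np.sin(np.radians(yaw))
    T=np.array([[c,s,0],[s,-c,0],[0,0,-1.]])
    print("shift mm",np.round(1e3*R.T@(np.array(p)-o["tcp_pos"]),1),"turn",np.round(np.degrees(Ro.from_matrix(R.T@T).as_rotvec()),1),"t",round(o["clock"],2))
E
python3 -c "
from h import *
goto((.43,-.28,.25),-3.7)
goto((.6056,.2095,.15),-3.7)"
```

```text
shift mm [ 326.6 -253.6  -19.2] turn [-0.1  0.  21.1] t 0.1
shift mm [ 640.6 -668.    81.6] turn [-0.1  0.  21.1] t 0.1
```

```bash
python3 -m inch '{"slide":[[0.327,-0.254,-0.02],[0.327,-0.254,-0.02],[0.327,-0.254,-0.02],[0.327,-0.254,-0.02],[0.327,-0.254,-0.02],[0.327,-0.254,-0.02],[0.327,-0.254,-0.02],[0.327,-0.254,-0.02]],"delta_rot":[[0,0,7],[0,0,14],[0,0,21.1],[0,0,21.1],[0,0,21.1],[0,0,21.1],[0,0,21.1],[0,0,21.1]],"hand":[1,1,1,1,1,1,1,1]}' 40; python3 -c "
from h import *
goto((.6056,.2095,.2),-3.7)"
```

```text
clock: 0.9
tcp_pos: [0.4228, -0.2901, 0.2506]
tcp_rot: [[0.998, -0.065, -0.0], [-0.065, -0.998, -0.0], [-0.0, 0.0, -1.0]]
wrist_force: [1.1, 0.2, -0.3]
width: 0.0852
shift mm [ 150.2 -510.4   50.5] turn [ 0.  0. -0.] t 0.9
```

```bash
python3 -m inch '{"slide":[[0.142,-0.5,0.04],[0.142,-0.5,0.04],[0.142,-0.5,0.04],[0.142,-0.5,0.04],[0.142,-0.5,0.04],[0.142,-0.5,0.04],[0.142,-0.5,0.04],[0.142,-0.5,0.04]],"delta_rot":[[0,0,0],[0,0,0],[0,0,0],[0,0,0],[0,0,0],[0,0,0],[0,0,0],[0,0,0]],"hand":[0.5,0.5,0.5,0.5,0.5,0.3,0.3,0.3]}' 40; python3 -c "
from h import *
goto((.6056,.2095,.14),-3.7)"
```

```text
clock: 1.7
tcp_pos: [0.5559, 0.0855, 0.2195]
tcp_rot: [[0.998, -0.065, -0.0], [-0.065, -0.998, -0.0], [-0.0, 0.0, -1.0]]
wrist_force: [1.1, -0.1, 0.4]
width: 0.0555
shift mm [  41.6 -127.    79.4] turn [ 0.  0. -0.] t 1.7
```

```bash
python3 -m inch '{"slide":[[0.039,-0.117,0.079],[0.039,-0.117,0.079],[0.039,-0.117,0.079],[0.039,-0.117,0.079],[0.039,-0.117,0.079],[0.039,-0.117,0.079],[0.039,-0.117,0.079],[0.039,-0.117,0.079]],"delta_rot":[[0,0,0],[0,0,0],[0,0,0],[0,0,0],[0,0,0],[0,0,0],[0,0,0],[0,0,0]],"hand":[0.3,0.3,0.3,0.3,0.3,0.3,0.3,0.3]}' 40; python3 -c "
from h import *
goto((.6056,.2095,.067),-3.7)
cv2.imwrite('pics/t1.png',cv2.resize(r.grab_frame('top')[150:240,165:325,::-1],None,fx=5,fy=5))
cv2.imwrite('pics/s1.png',cv2.resize(r.grab_frame('scene')[110:250,180:310,::-1],None,fx=4,fy=4))
"
```

```text
clock: 2.5
tcp_pos: [0.6029, 0.1965, 0.142]
tcp_rot: [[0.998, -0.067, 0.002], [-0.067, -0.998, -0.001], [0.002, 0.0, -1.0]]
wrist_force: [0.8, -0.4, -0.7]
width: 0.0556
shift mm [  1.7 -13.2  75. ] turn [ 0.  -0.1 -0.1] t 2.5
```

View pics/s1.png

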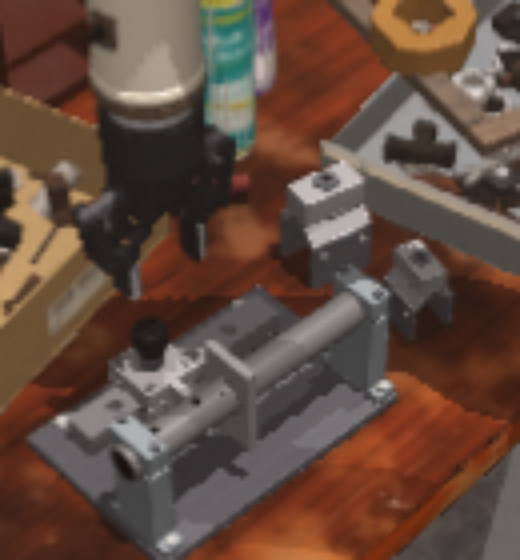

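The fingers straddle the area above the knob (knob at about (150,338), fingers at (130,290) and (195,255)). I still need to move 13 mm left before descending.

```bash
python3 -m inch '{"slide":[[0.002,-0.013,0.005],[0.002,-0.013,0.02],[0.002,-0.013,0.04],[0.002,-0.013,0.06],[0.002,-0.013,0.074],[0.002,-0.013,0.074],[0.002,-0.013,0.074],[0.002,-0.013,0.074]],"delta_rot":[[0,0,0],[0,0,0],[0,0,0],[0,0,0],[0,0,0],[0,0,0],[0,0,0],[0,0,0]],"hand":[0.3,0.3,0.3,0.3,0.3,0.3,0.3,0.3]}' 40; python3 -c "
from h import *
goto((.6056,.2095,.067),-3.7)
"
```

```text
clock: 3.4
tcp_pos: [0.6056, 0.2116, 0.0678]
tcp_rot: [[0.998, -0.064, 0.001], [-0.064, -0.998, 0.001], [0.001, -0.001, -1.0]]
wrist_force: [-0.2, 0.4, -0.2]
width: 0.0556
shift mm [0.1 2.  0.8] turn [-0.  -0.1  0. ] t 3.4
```

```bash
python3 -m inch '{"slide":[[0,0.002,0.001],[0,0.002,0.001],[0,0.002,0.001],[0,0.002,0.001],[0,0.002,0.001],[0,0.002,0.001],[0,0.002,0.001],[0,0.002,0.001]],"delta_rot":[[0,0,0],[0,0,0],[0,0,0],[0,0,0],[0,0,0],[0,0,0],[0,0,0],[0,0,0]],"hand":[0.1,-0.2,-0.5,-1,-1,-1,-1,-1]}' 60; python3 -c "
from h import *
goto((.6056,.2095,.067),-3.7)
"
```

```text
clock: 4.2
tcp_pos: [0.6054, 0.2098, 0.0669]
tcp_rot: [[0.998, -0.064, 0.002], [-0.064, -0.998, 0.001], [0.002, -0.001, -1.0]]
wrist_force: [-0.3, 1.0, 5.9]
width: 0.0258
shift mm [ 0.2  0.3 -0.1] turn [-0.1 -0.1  0. ] t 4.2
```

```bash
python3 -m inch '{"slide":[[0,0,-0.003],[0,0,-0.006],[0,0,-0.009],[0,0,-0.012],[0,0,-0.012],[0,0,-0.012],[0,0,-0.012],[0,0,-0.012]],"delta_rot":[[0,0,0],[0,0,0],[0,0,0],[0,0,0],[0,0,0],[0,0,0],[0,0,0],[0,0,0]],"hand":[-1,-1,-1,-1,-1,-1,-1,-1]}' 60; python3 -c "
from h import *
goto((.6056,.2095,.067),-3.7)
"
```

```text
clock: 5.0
tcp_pos: [0.6051, 0.2077, 0.0773]
tcp_rot: [[0.998, -0.065, -0.0], [-0.065, -0.998, -0.001], [-0.0, 0.001, -1.0]]
wrist_force: [4.8, 0.0, -8.1]
width: 0.0252
shift mm [ 0.4 -1.9 10.3] turn [ 0.1  0.  -0. ] t 5.0
```

```bash
python3 -m inch '{"slide":[[0,0,-0.002],[0,0.006,-0.002],[0,0.014,-0.002],[0,0.022,-0.002],[0,0.03,-0.002],[0,0.036,-0.002],[0,0.038,-0.002],[0,0.038,-0.002]],"delta_rot":[[0,0,0],[0,0,0],[0,0,0],[0,0,0],[0,0,0],[0,0,0],[0,0,0],[0,0,0]],"hand":[-1,-1,-1,-1,-1,-1,-1,-1]}' 60; python3 -c "
from h import *
goto((.6031,.1700,.067),-3.7)
"
```

```text
clock: 5.8
tcp_pos: [0.6025, 0.1696, 0.0794]
tcp_rot: [[0.998, -0.066, -0.0], [-0.066, -0.998, -0.001], [-0.0, 0.001, -1.0]]
wrist_force: [5.8, 0.0, -8.8]
width: 0.0257
shift mm [ 0.5 -0.5 12.4] turn [ 0.1  0.  -0.1] t 5.8
```

Now lower the pin, still gripped.

```bash
python3 -m inch '{"slide":[[0.0005,0,0.003],[0.0005,0,0.006],[0.0005,0,0.009],[0.0005,0,0.012],[0.0005,0,0.012],[0.0005,0,0.012],[0.0005,0,0.012],[0.0005,0,0.012]],"delta_rot":[[0,0,0],[0,0,0],[0,0,0],[0,0,0],[0,0,0],[0,0,0],[0,0,0],[0,0,0]],"hand":[-1,-1,-1,-1,-1,-1,-1,-1]}' 60; python3 -c "
from h import *
goto((.6031,.1700,.067),-3.7)
"
```

```text
clock: 6.6
tcp_pos: [0.6028, 0.1712, 0.0681]
tcp_rot: [[0.998, -0.064, 0.0], [-0.064, -0.998, 0.0], [0.0, -0.0, -1.0]]
wrist_force: [1.6, -0.6, -4.9]
width: 0.0254
shift mm [0.4 1.2 1.1] turn [-0. -0.  0.] t 6.6
```

```bash
python3 -m inch '{"slide":[[0,0.001,0.001],[0,0.001,0.001],[0,0.001,0.001],[0,0.001,0.001],[0,0.001,0.001],[0,0.001,-0.03],[0,0.001,-0.07],[0,0.001,-0.1]],"delta_rot":[[0,0,0],[0,0,0],[0,0,0],[0,0,0],[0,0,0],[0,0,0],[0,0,0],[0,0,0]],"hand":[-1,-0.2,0.3,0.3,0.3,0.3,0.3,0.3]}' 60; python3 -c "
from h import *
goto((.6241,-.01,.22),75.5)
goto((.6241,-.01,.22),-104.5)
cv2.imwrite('pics/s2.png',cv2.resize(r.grab_frame('scene')[110:250,180:310,::-1],None,fx=4,fy=4,interpolation=2))
"
```

```text
clock: 7.4
tcp_pos: [0.6031, 0.1706, 0.17]
tcp_rot: [[0.998, -0.064, 0.001], [-0.064, -0.998, 0.001], [0.001, -0.001, -1.0]]
wrist_force: [1.3, 1.2, 1.1]
width: 0.0554
shift mm [ 32.6 178.8 -50.1] turn [  0.   -0.1 -79.2] t 7.4
shift mm [ 32.6 178.8 -50.1] turn [-1.000e-01 -0.000e+00  1.008e+02] t 7.4
```

View pics/s2.png

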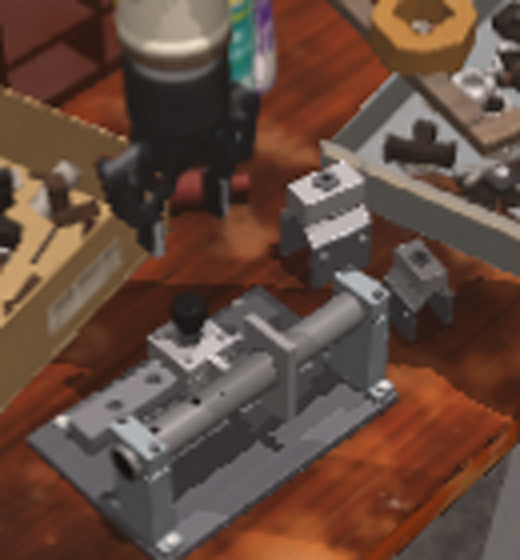

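The carriage is now one hole to the right: two empty holes show at (150,380) and (115,405), and the knob is at (188,304). Next I'll check the knob height and the wrist range.

```bash
python3 -c "
from h import *
print('knob up 0 / 5mm px',(proj('scene',[(.6033,.1703,.096),(.6033,.1703,.101)])-[180,110])*4)
m=r.grab_frame('scene');g=m[180:192,222:232].mean(2);m2=(m[178:200,215:240].max(2)<70)
ys,xs=np.where(m2);print('dark blob top/left/right',(ys.min()+68)*4,(xs.min()+35)*4,(xs.max()+35)*4)
print(r.get_obs()['qpos'].round(2))"
```

```text
knob up 0 / 5mm px [[186.81493271 299.89042353]
 [186.57378101 295.44477387]]
dark blob top/left/right 280 140 236
[ 0.17  0.58 -0.68  1.66  0.41  1.04 -2.27]
```

```bash
python3 -m inch '{"slide":[[0.033,0.179,-0.05],[0.033,0.179,-0.05],[0.033,0.179,-0.05],[0.033,0.179,-0.05],[0.033,0.179,-0.05],[0.033,0.179,-0.05],[0.033,0.179,-0.05],[0.033,0.179,-0.05]],"delta_rot":[[0,0,8.5],[0,0,17],[0,0,25.5],[0,0,34],[0,0,42.5],[0,0,51],[0,0,59.5],[0,0,68]],"hand":[0.5,0.5,0.5,0.5,0.5,0.5,0.5,0.5]}' 60; python3 -c "
from h import *
goto((.6241,-.01,.14),-104.5)
print(r.get_obs()['qpos'].round(2))"
```

```text
clock: 8.3
tcp_pos: [0.6208, -0.0117, 0.2121]
tcp_rot: [[0.478, -0.878, -0.018], [-0.878, -0.478, -0.0], [-0.008, 0.016, -1.0]]
wrist_force: [-0.6, 1.3, -1.8]
width: 0.0641
shift mm [ 0.7 -4.8 72. ] turn [ 1.1  0.1 43.1] t 8.3
[-0.2   0.45  0.24  1.65 -0.12  1.07 -2.57]
```

The wrist hit joint 7's limit, so positive tool turns lower q7. I'll turn the other way.

```bash
python3 -m inch '{"slide":[[0,0,-0.02],[0,0,-0.02],[0,0,-0.02],[0,0,-0.02],[0,0,-0.02],[0,0,-0.02],[0,0,-0.02],[0,0,-0.02]],"delta_rot":[[0,0,-8.5],[0,0,-17],[0,0,-25.5],[0,0,-34],[0,0,-42.5],[0,0,-51],[0,0,-59.5],[0,0,-68]],"hand":[0.5,0.5,0.5,0.5,0.5,0.5,0.5,0.5]}' 60; python3 -c "
from h import *
goto((.6241,-.01,.14),75.5)
print(r.get_obs()['qpos'].round(2))"
```

```text
clock: 9.1
tcp_pos: [0.6212, -0.011, 0.2317]
tcp_rot: [[0.992, 0.125, -0.019], [0.125, -0.992, -0.001], [-0.019, -0.002, -1.0]]
wrist_force: [0.5, 0.3, 0.3]
width: 0.0642
shift mm [ 4.7 -0.5 91.6] turn [ -0.7   0.9 -68.3] t 9.1
[-0.03  0.43 -0.    1.62  0.    1.11 -1.47]
```

```bash
python3 -m inch '{"slide":[[0.005,0,0.07],[0.005,0,0.07],[0.005,0,0.07],[0.005,0,0.07],[0.005,0,0.07],[0.005,0,0.07],[0.005,0,0.07],[0.005,0,0.07]],"delta_rot":[[-0.1,0.1,-8.5],[-0.2,0.2,-17],[-0.3,0.3,-25.5],[-0.3,0.4,-34],[-0.4,0.5,-42.5],[-0.5,0.6,-51],[-0.6,0.8,-59.5],[-0.7,0.9,-68]],"hand":[0.5,0.5,0.5,0.5,0.5,0.5,0.5,0.5]}' 60; python3 -c "
from h import *
goto((.6241,-.01,.064),75.5)
print(r.get_obs()['qpos'].round(2))"
```

```text
clock: 9.9
tcp_pos: [0.6249, -0.0105, 0.1617]
tcp_rot: [[0.256, 0.967, -0.0], [0.967, -0.256, 0.0], [0.0, -0.0, -1.0]]
wrist_force: [-0.2, -0.4, 0.4]
width: 0.0641
shift mm [ 0.3 -0.9 97.7] turn [-0.  -0.  -0.3] t 9.9
[ 0.17  0.51 -0.26  1.68  0.15  0.97 -0.4 ]
```

```bash
python3 -m inch '{"slide":[[0,-0.001,0.03],[0,-0.001,0.06],[0,-0.001,0.08],[0,-0.001,0.092],[0,-0.001,0.097],[0,-0.001,0.097],[0,-0.001,0.097],[0,-0.001,0.097]],"delta_rot":[[0,0,0],[0,0,0],[0,0,0],[0,0,0],[0,0,0],[0,0,0],[0,0,0],[0,0,0]],"hand":[0.5,0.5,0.5,0.5,0.5,0.5,0.5,0.5]}' 60; python3 -c "
from h import *
goto((.6241,-.01,.064),75.5)
cv2.imwrite('pics/s3.png',cv2.resize(r.grab_frame('scene')[110:210,210:320,::-1],None,fx=5,fy=5,interpolation=2))
"
```

```text
clock: 10.7
tcp_pos: [0.6256, -0.0103, 0.0667]
tcp_rot: [[0.262, 0.965, 0.003], [0.965, -0.262, 0.0], [0.001, 0.003, -1.0]]
wrist_force: [-1.0, -0.6, -0.4]
width: 0.0639
shift mm [-0.1 -1.6  2.7] turn [ 0.2 -0.1 -0.7] t 10.7
```

View pics/s3.png

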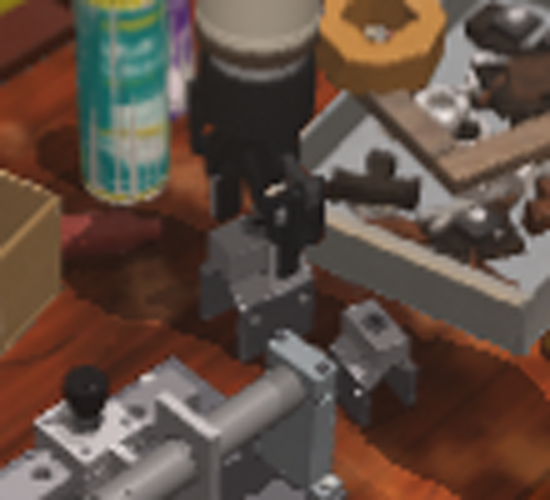

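The fingers straddle the aluminium block, with the near finger at (290,255) in front of its near side. I'll close now.

```bash
python3 -m inch '{"slide":[[0,0,0.002],[0,0,0.002],[0,0,0.002],[0,0,0.002],[0,0,0.002],[0,0,0.002],[0,0,0.002],[0,0,0.002]],"delta_rot":[[0,0,0],[0,0,0],[0,0,0],[0,0,0],[0,0,0],[0,0,0],[0,0,0],[0,0,0]],"hand":[0.2,-0.1,-0.5,-1,-1,-1,-1,-1]}' 60; python3 -m inch '{"slide":[[0,0,-0.015],[0,0,-0.05],[0,0,-0.09],[0,0,-0.13],[0,0,-0.15],[0,0,-0.15],[0,0,-0.15],[0,0,-0.15]],"delta_rot":[[0,0,0],[0,0,0],[0,0,0],[0,0,0],[0,0,0],[0,0,0],[0,0,0],[0,0,0]],"hand":[-1,-1,-1,-1,-1,-1,-1,-1]}' 60;  python3 -c "
from h import *
a=np.radians(-3.7);ex=np.array([np.cos(a),np.sin(a)]);ey=np.array([-np.sin(a),np.cos(a)])
for y in(.018,.03): print(y,np.array([.5594,.1892])-.05*ex+y*ey)
p=np.array([.5594,.1892])-.05*ex+.03*ey
goto((*p,.215),86.3)
print(r.get_obs()['qpos'].round(2))
"
```

```text
clock: 11.55
tcp_pos: [0.6244, -0.0103, 0.0636]
tcp_rot: [[0.262, 0.965, 0.001], [0.965, -0.262, 0.0], [0.0, 0.001, -1.0]]
wrist_force: [-2.5, 0.5, 5.0]
width: 0.0309
clock: 12.35
tcp_pos: [0.6228, -0.0106, 0.211]
tcp_rot: [[0.262, 0.965, -0.003], [0.965, -0.262, 0.0], [-0.001, -0.003, -1.0]]
wrist_force: [-0.3, 0.1, -4.5]
width: 0.0307
0.018 [0.5106658 0.2103891]
0.03 [0.51144019 0.22236408]
shift mm [ 195.7 -168.5   -3.6] turn [ -0.2   0.  -11.5] t 12.35
[ 0.17  0.45 -0.27  1.64  0.13  1.06 -0.4 ]
```

```bash
python3 -m inch '{"slide":[[0.02,-0.018,-0.015],[0.06,-0.052,-0.015],[0.1,-0.086,-0.015],[0.14,-0.12,-0.015],[0.17,-0.148,-0.012],[0.188,-0.162,-0.01],[0.196,-0.169,-0.008],[0.196,-0.169,-0.008]],"delta_rot":[[0,0,-2],[0,0,-4],[0,0,-6],[0,0,-8],[0,0,-10],[0,0,-11.5],[0,0,-11.5],[0,0,-11.5]],"hand":[-1,-1,-1,-1,-1,-1,-1,-1]}' 60; python3 -c "
from h import *
goto((.5114,.2224,.16),86.3)
cv2.imwrite('pics/t4.png',cv2.resize(r.grab_frame('top')[150:240,165:325,::-1],None,fx=4,fy=4,interpolation=2))
cv2.imwrite('pics/s4.png',cv2.resize(r.grab_frame('scene')[130:250,180:310,::-1],None,fx=5,fy=5,interpolation=2))
"
```

```text
clock: 13.15
tcp_pos: [0.5113, 0.2238, 0.2198]
tcp_rot: [[0.062, 0.998, -0.002], [0.998, -0.062, -0.0], [-0.001, -0.002, -1.0]]
wrist_force: [0.1, -1.0, -5.1]
width: 0.031
shift mm [-1.3  0.3 59.8] turn [-0.1  0.   0.2] t 13.15
```

View pics/s4.png

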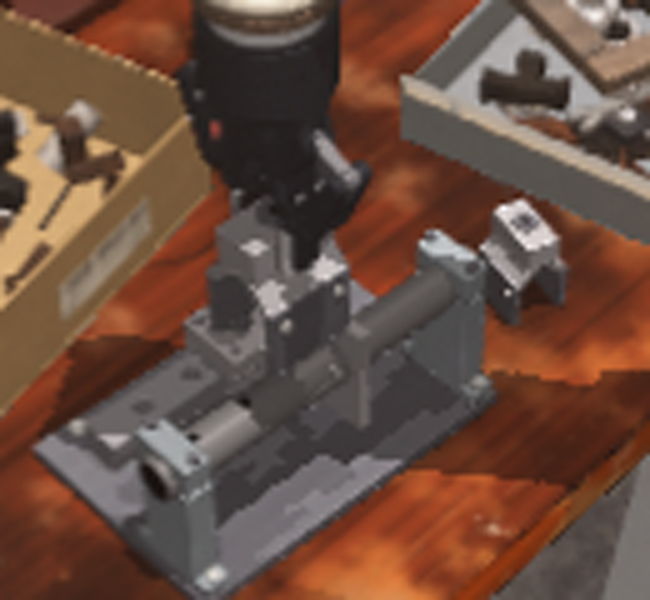

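The guide hangs upright above the tube, on the vice side of the plate (guide at about (290,280), plate at (360,350)). I'll lower it to just above the seat.

```bash
python3 -m inch '{"slide":[[-0.001,0,0.015],[-0.001,0,0.035],[-0.001,0,0.055],[-0.001,0,0.07],[-0.001,0,0.082],[-0.001,0,0.09],[-0.001,0,0.095],[-0.001,0,0.095]],"delta_rot":[[0,0,0],[0,0,0],[0,0,0],[0,0,0],[0,0,0],[0,0,0],[0,0,0],[0,0,0]],"hand":[-1,-1,-1,-1,-1,-1,-1,-1]}' 60; python3 -c "
from h import *
goto((.5106,.2104,.1186),86.3)
"
```

```text
clock: 14.05
tcp_pos: [0.5126, 0.2219, 0.126]
tcp_rot: [[0.064, 0.998, 0.0], [0.998, -0.064, 0.0], [0.0, 0.0, -1.0]]
wrist_force: [0.0, 0.2, -3.9]
width: 0.0308
shift mm [-11.6  -1.3   7.4] turn [ 0. -0.  0.] t 14.05
```

```bash
python3 -m inch '{"slide":[[0,-0.001,0.001],[0,-0.001,0.002],[0,-0.001,0.003],[0,-0.001,0.004],[0,-0.001,0.005],[0,-0.001,0.006],[0,-0.001,0.006],[0,-0.001,0.006]],"delta_rot":[[0,0,0],[0,0,0],[0,0,0],[0,0,0],[0,0,0],[0,0,0],[0,0,0],[0,0,0]],"hand":[-1,-1,-1,-1,-1,-1,-1,-1]}' 60; python3 -c "
from h import *
goto((.5106,.2104,.1186),86.3)
"
```

```text
clock: 14.85
tcp_pos: [0.5117, 0.2221, 0.1203]
tcp_rot: [[0.064, 0.998, 0.001], [0.998, -0.064, 0.0], [0.0, 0.001, -1.0]]
wrist_force: [0.3, -0.4, -4.7]
width: 0.0311
shift mm [-11.7  -0.3   1.7] turn [ 0.1 -0.   0. ] t 14.85
```

Still hanging free and about 1.7 mm high. I'll go down a little more while sliding to the plate in slow steps.

```bash
python3 -m inch '{"slide":[[0,0,0.001],[0,0,0.0015],[0,0,0.002],[-0.002,0,0.002],[-0.005,0,0.002],[-0.008,0,0.002],[-0.01,0,0.002],[-0.01,0,0.002]],"delta_rot":[[0,0,0],[0,0,0],[0,0,0],[0,0,0],[0,0,0],[0,0,0],[0,0,0],[0,0,0]],"hand":[-1,-1,-1,-1,-1,-1,-1,-1]}' 60; python3 -c "
from h import *
goto((.5106,.2104,.1186),86.3)
"
```

```text
clock: 15.65
tcp_pos: [0.5112, 0.2121, 0.1187]
tcp_rot: [[0.064, 0.998, 0.001], [0.998, -0.064, 0.001], [0.001, 0.001, -1.0]]
wrist_force: [-1.1, 1.6, 2.2]
width: 0.031
shift mm [-1.7 -0.5  0.1] turn [ 0.1 -0.   0. ] t 15.65
```

```bash
python3 -m inch '{"slide":[[-0.0005,0,0],[-0.001,0,0],[-0.0015,0,0],[-0.002,0,0],[-0.0025,0,0],[-0.003,0,0],[-0.003,0,0],[-0.003,0,0]],"delta_rot":[[0,0,0],[0,0,0],[0,0,0],[0,0,0],[0,0,0],[0,0,0],[0,0,0],[0,0,0]],"hand":[-1,-1,-1,-1,-1,-1,-1,-1]}' 60; python3 -c "
from h import *
goto((.5106,.2104,.1186),86.3)
"
```

```text
clock: 16.45
tcp_pos: [0.511, 0.2107, 0.1187]
tcp_rot: [[0.063, 0.998, 0.002], [0.998, -0.063, 0.002], [0.002, 0.002, -1.0]]
wrist_force: [-0.6, 5.3, 2.4]
width: 0.031
shift mm [-0.4 -0.4  0.1] turn [ 0.1 -0.1  0.1] t 16.45
```

```bash
python3 -m inch '{"slide":[[-0.0005,0,0],[-0.001,0,0],[-0.0015,0,0],[-0.002,0,0],[-0.0025,0,0],[-0.003,0,0],[-0.003,0,0],[-0.003,0,0]],"delta_rot":[[0,0,0],[0,0,0],[0,0,0],[0,0,0],[0,0,0],[0,0,0],[0,0,0],[0,0,0]],"hand":[-1,-1,-1,-1,-1,-1,-1,-1]}' 60; python3 -c "
from h import *
goto((.5106,.2104,.1186),86.3)
cv2.imwrite('pics/s5.png',cv2.resize(r.grab_frame('scene')[130:250,180:310,::-1],None,fx=5,fy=5,interpolation=2))
"
```

```text
clock: 17.25
tcp_pos: [0.511, 0.2104, 0.1189]
tcp_rot: [[0.061, 0.998, 0.003], [0.998, -0.061, 0.006], [0.006, 0.003, -1.0]]
wrist_force: [-0.5, 11.2, -1.9]
width: 0.0311
shift mm [-0.  -0.4  0.3] turn [ 0.2 -0.3  0.2] t 17.25
```

View pics/s5.png

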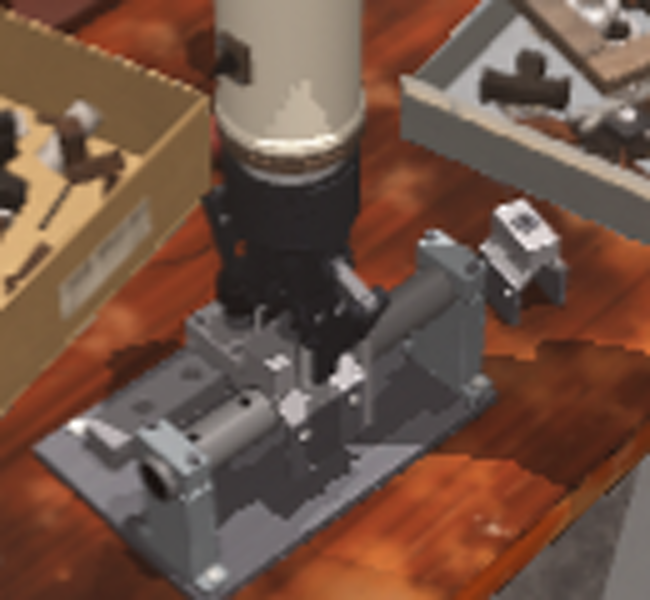

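It stopped where predicted, with the contact force rising to 11 N and the block hard against the plate (360,380). I'll relax the push, set it down, release and retreat upward.

```bash
python3 -m inch '{"slide":[[0.001,0,0],[0.002,0,0.0005],[0.003,0,0.001],[0.003,0,0.001],[0.003,0,0.001],[0.003,0,0.001],[0.003,0,0.001],[0.003,0,0.001]],"delta_rot":[[0,0,0],[0,0,0],[0,0,0],[0,0,0],[0,0,0],[0,0,0],[0,0,0],[0,0,0]],"hand":[-1,-1,-1,-1,-0.4,-0.2,0,0.3]}' 20; python3 -m inch '{"slide":[[0,0,0],[0,0,0],[0,0,-0.01],[0,0,-0.03],[0,0,-0.06],[0,0,-0.1],[0,0,-0.14],[0,0,-0.16]],"delta_rot":[[0,0,0],[0,0,0],[0,0,0],[0,0,0],[0,0,0],[0,0,0],[0,0,0],[0,0,0]],"hand":[0.3,0.3,0.3,0.3,0.3,0.3,0.3,0.3]}' 20; python3 -c "
from h import *
goto((.5106,.2104,.1186),86.3);goto((.45,-.1,.3),86.3)
"
```

```text
clock: 18.1
tcp_pos: [0.5109, 0.2078, 0.1169]
tcp_rot: [[0.065, 0.998, 0.001], [0.998, -0.065, -0.001], [-0.001, 0.001, -1.0]]
wrist_force: [0.3, 0.7, -0.2]
width: 0.0551
clock: 18.9
tcp_pos: [0.512, 0.21, 0.2821]
tcp_rot: [[0.064, 0.998, 0.006], [0.998, -0.064, 0.002], [0.003, 0.006, -1.0]]
wrist_force: [0.7, 0.9, -0.5]
width: 0.0558
shift mm [-1.000e-01 -2.500e+00  1.635e+02] turn [ 0.4 -0.2  0.1] t 18.9
shift mm [-313.3  -42.1  -19. ] turn [ 0.4 -0.2  0.1] t 18.9
```

```bash
python3 -m inch '{"slide":[[-0.2,-0.03,-0.03],[-0.31,-0.04,-0.03],[-0.31,-0.04,-0.03],[-0.31,-0.04,-0.03],[-0.31,-0.04,-0.03],[-0.31,-0.04,-0.03],[-0.31,-0.04,-0.03],[-0.31,-0.04,-0.03]],"delta_rot":[[0,0,0],[0,0,0],[0,0,0],[0,0,0],[0,0,0],[0,0,0],[0,0,0],[0,0,0]],"hand":[0.3,0.3,0.3,0.3,0.3,0.3,0.3,0.3]}' 20; python3 -c "
from h import *
a=cv2.resize(r.grab_frame('scene')[150:245,190:290,::-1],None,fx=6,fy=6,interpolation=2)
b=cv2.resize(r.grab_frame('top')[155:235,170:285,::-1],(600,417),interpolation=2)
cv2.imwrite('pics/s6.png',a);cv2.imwrite('pics/t6.png',b)
"
```

```text
clock: 19.7
tcp_pos: [0.4503, -0.1008, 0.3082]
tcp_rot: [[0.07, 0.998, 0.002], [0.998, -0.07, -0.001], [-0.001, 0.002, -1.0]]
wrist_force: [0.4, 0.8, 0.6]
width: 0.0553
```

View pics/s6.png

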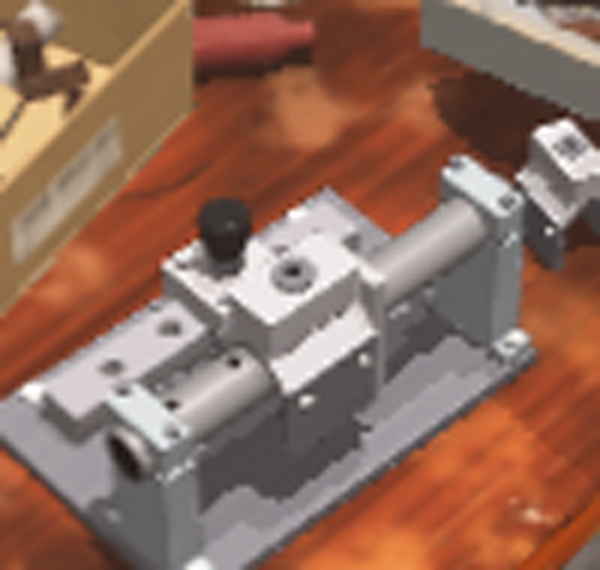

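View pics/t6.png

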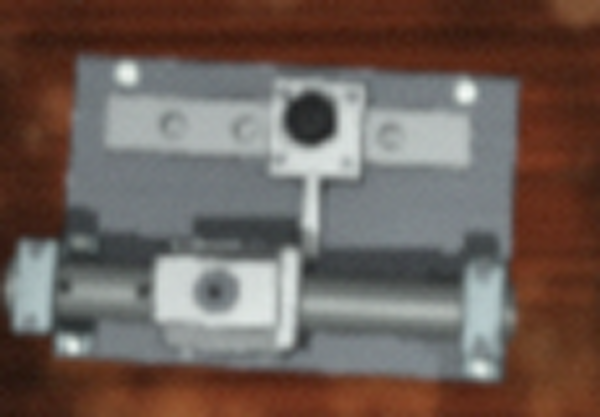

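The guide sits upright on the tube, with its bush at (294,273) in the scene crop and (217,291) in the top crop. It is flush against the plate at about (285,300) in the top crop, and the knob is down one hole along. Last check is a numerical one.

```bash
python3 -c "
from h import *
np.set_printoptions(precision=4,suppress=True)
k=115/600
f=lambda x,y:(170+(x+.5)*k-.5,155+(y+.5)*k-.5)
s=lambda x,y:(190+(x+.5)/6-.5,150+(y+.5)/6-.5)
def tri(a,b):
    c1,d1=ray('top',a);c2,d2=ray('scene',b);q=np.linalg.lstsq(np.c_[d1,-d2],c2-c1,rcond=None)[0]
    return (c1+q[0]*d1+c2+q[1]*d2)/2
a=np.radians(-3.7);M=np.array([[np.cos(a),np.sin(a)],[-np.sin(a),np.cos(a)]])
for n,p in(('bush',tri(f(217,291),s(294,273))),('knobtop',tri(f(310,117),s(224,213))),('knob@.096',onz('top',f(310,117),.096)),('bush@.150',onz('top',f(217,291),.15)),('plate R top edge',onz('top',f(299,300),.136)),('block L edge',onz('top',f(154,290),.146))):
    print(n,p,'rig xy mm',1e3*M@(p[:2]-[.5594,.1892]))
"
```

```text
bush [0.5119 0.2091 0.1476] rig xy mm [-48.7004  16.8201]
knobtop [0.6037 0.1692 0.0944] rig xy mm [ 45.5196 -17.0741]
knob@.096 [0.6036 0.1692 0.096 ] rig xy mm [ 45.4165 -17.1437]
bush@.150 [0.5119 0.2089 0.15  ] rig xy mm [-48.6417  16.6033]
plate R top edge [0.5078 0.1708 0.136 ] rig xy mm [-50.2763 -21.7225]
block L edge [0.5129 0.2401 0.146 ] rig xy mm [-49.6967  47.7633]
```

```bash
python3 -c "
from plant import r
print(r.finish_job())"
```

```text
the job is handed in; nothing more can be done
None
```

I moved the stop one hole to the right, let the pin drop in, and set the larger drill guide on the tube, butted against the vice side of the stop plate. I handed the job in just after 19.8 s on the robot's clock. No verdict is reported.

Last checks, from the two camera views in the rig frame:
- **Pin and stop:** the knob is at y = −17.1 mm, against −16 mm nominal, which is about the 1 mm of play. Its top measured 94 mm high against 96 mm expected, so the pin is home.
- **Drill guide:** it stands upright on the tube. The bush measured 148 mm high against 150 mm expected, and x = −48.7 mm against −50 mm. Its distance to the carriage centre is 33.9 mm, where 34 mm means fully butted up. The push against the plate rose to 11 N before I eased it off and released.
- **Disagreements:** both heights read about 2 mm low, which is within the calibration error.
- **One slip:** my first wrist turn towards the guide ran into joint 7's limit, about 0.2 m above the bench. I turned the other way and touched nothing.
- **Not checked:** I saw nothing to suggest the tape, chuck or clamp moved, but I did not measure them again at the end.

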